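# Throw the lever behind the sash

### The arm

A 7-joint arm with a two-finger parallel gripper is mounted at the origin on the work surface. World frame = base frame: x ahead of the robot, y to its left, z up, the work surface at z = 0. Lengths are in m, angles in rad, forces in N, time in s.
With the tool pointing down it reaches from about 0.425 to 0.925 m from the base axis. Payload 6.8 kg.
Tool frame: the origin (TCP) lies on the centre line of the jaws, within the pads' length; the fingertips stand 8 mm ahead of it and the grasp point (between the pads) lies 11 mm behind it (bot.tips_ahead is the distance from the TCP to the fingertips, in m); z points along the fingers, y is the line along which they close (so a half turn about z gives the same grasp; the last joint's range is limited). The gripper opens to 85 mm and grips with 20 to 120 N. Pads are 22 mm wide; open, the fingers measure 114 mm over their backs; the gripper's body (76 mm by 85 mm) begins 54 mm behind the grasp point. The pads swing forward as they close: fully open they stand 13 mm farther back than shut.
Start: joints at [-1.391, 0.477, 0.022, 1.555, -0.011, 1.109, -0.083], TCP at [0.192, 0.647, 0.239] pointing down, gripper open.
Joint ranges: [-2.96, 2.96], [-0.34, 2.1], [-1.41, 1.46], [0.24, 2.44], [-1.37, 4.51], [0.17, 1.92], [-2.96, 2.96]. Speed limits (rad/s): [2.39, 2.39, 3.14, 3.14, 3.14, 3.14, 3.14].

### API

Orientations are given as a unit quaternion [w, x, y, z].
In Python, from station import bot gives the robot as it stands.
- The arm moves only by the tool send_rows, never from a script. Its argument "deltas" is text: rows parted by semicolons, each of 4 numbers parted by spaces: the shift along the tool's x, y, z in m, then the turn about the tool's z in degrees. In form: x y z spin; .... A call has 1 to 5 rows; each row is the pose to reach, as a shift and turn from the pose commanded when the call began, along the tool's axes at that moment; what a row does not reach only later rows make up. A row lasts 1/10 s, in which the tool goes at most 50 mm and 8.59 degrees, less where a joint would pass 70% of its speed; a pose out of reach is approached as far as the arm can. A call with a gripper value outside its range is refused whole. "claw" is the opening, from 0 (shut) to 1 (fully open), set as the call begins (left out, the last holds). The fingers move at their own pace and stop on an object; "force" is the grip in N (left out, the last holds). Time passes only in rows, so rows that repeat a pose let the fingers close. It gives the time, the measured TCP pose, the force, the opening and the grip force at its end, in the units of the state.
- bot.get_obs(): the state, without advancing time (a new reading comes with each control period).
- bot.read_camera(name): name is "scene" or "top" or "wrist"; returns a dict with "img" (480x640x3 uint8, red, green, blue), "depth" (480x640 float32, m along the optical axis (not along the pixel's ray), 0 where there is no reading), "fx", "fy", "cx", "cy" (pixels), "camera_from_world" (4x4, takes a point from world to camera coordinates). Camera axes: x right, y up, looking along -z (the intrinsics and any distortion apply to the point x, -y, -z); pixel columns grow to the right and rows downward; lengths in m; the calibration is good to about 2 mm. A picture is of the moment at which its call begins.
- bot.hand_in(): hands the job in; it is judged then, once.
Trained networks look in a picture, given as the dict that the camera call returned (one of the last four; its "shot" number tells which), for a name from the list of things; names that differ only in an ending like _2 or _b are one class to them, and where a whole thing is asked for, a point or a joint stands for the part that bears it (a point fixed in the world has none). Each returns a list of dicts, best first, with "confidence" (0 to 1); they miss things now and then, are a little off and sometimes report something else, mostly with a low value. They report only what shows in the picture. A call takes as long as a camera call.
- bot.masks_of(picture, query): "mask" (480x640 bool, what is visible of it).
- bot.landmark_of(picture, query): "xyz" ([x, y, z] in m, in world coordinates, good to about 4 mm: a listed point, or the origin of a listed thing).
The state is a dict: "t": time; "q": joint angles; "joint_vel": joint speeds; "joint_torque": joint torques, N m; "eef_pos": TCP position; "tool_rot": TCP orientation; "contact_force": force on the tool from outside, world axes, zero at the start; "torque": the same for the moment, N m; "gripper_width": opening from 0.0 (shut) to 1.0 (fully open); "grasp_force": force on a finger pad.
Only numpy, scipy, OpenCV 4.12 (cv2) and the standard library are available. Lean on these libraries where they do the work, as an engineer would, in place of code of your own. Each camera call takes 0.05 s, during which the arm holds its last target. There are 200 camera calls.

### The job

Raise the sash of the green cabinet fully by its handle, then make sure the tumbler lever inside is thrown over to the left as you face the cabinet, pushing it over only if it is not there already. Finish by lowering the sash, without slamming it, until it rests on its sill, and do not knock the loose things in the cabinet and just in front of it out of place.

Things in the scene. Friction and masses are not known exactly. Their poses are not given: they have to be found in the camera images.
- cabinet: Green steel cabinet fixed to the table, 520 mm wide, its front a glazed sliding sash. Origin: on the table under the middle of the sash plane; x points into it (away from the robot), y left along the sash, z up. Inside floor and sill at z = 20 mm, x -30 to 220. Opening y -230 to 230 between uprights 34 mm deep, 520 high. Sides to z = 270, roof of bars at z = 258 to 270 from x = 79, back open.
- sash (a joint): Height of the sash above its sill in m: 0 = shut, 0.235 = fully up at the stop. Counterbalanced; slide friction 3.5 N: it stays where it is left and moves up or down with 3 to 7 N. The sash is 460 mm wide, 245 mm high, 14 mm thick; its lower edge is 20 mm above the table when shut.
- sash_handle (a point): Middle of the sash's bar handle: a level round steel bar 16 mm thick, 120 mm long along the cabinet's y, held at both ends, its axis at cabinet x = -45 mm, y = 0 (30 mm free gap between bar and sash face). 80 mm above the table when the sash is shut. Moves up with the sash.
- lever (a joint): Angle of the tumbler lever in rad: 0 = leaning right (cabinet -y) on its stop, 0.6 = upright, 1.2 = leaning left (cabinet +y) on its stop, the wanted position. Top-heavy: past upright it falls over to that side by itself (close to upright it may stand); it needs under 2 N at the knob.
- lever_knob (a point): Centre of the 32 mm ball knob on the lever, 65 mm from the pivot; the rod below it is 14 mm thick. The lever swings left and right in the plane 30 mm behind the sash plane (cabinet x = 30 mm). Pivot 50 mm above the table; at the stops the knob is 54 mm above the pivot and 37 mm to its right or left.
- lever_base: Dark iron base of the lever, fixed on the cabinet floor, 36 x 90 x 18 mm with cheeks to 40 mm. Origin: centre of its underside, at cabinet x = 30 mm; same axes as the cabinet. The lever's pivot is 30 mm above it.
- cone_a: Bystander: orange plastic cone cap, 90 mm across, 90 mm high, on the cabinet floor in the left rear. Origin: centre of its underside.
- cone_b: Bystander: a cone cap like the other, right rear. Origin: centre of its underside.
- pulley: Bystander: cast aluminium pulley, 110 mm across, 40 mm high, lying flat in the middle rear of the cabinet. Origin: centre of its underside.
- torch: Bystander: chrome torch 165 mm long, 54 mm thick, lying on the table in front of the cabinet's right part. Origin: under its middle; x along it.
- pawl: Bystander: brass ratchet pawl 130 mm long, 18 mm high, lying on the table in front of the cabinet's left part. Origin: under its middle; x along it.

How it is judged:
By the outcome, as a careful person would: the job done as asked, in the order asked, and still so for the second after the job is handed in, with the robot touching nothing.
It also fails if it takes over 64 s, if anything falls off the work surface, if the arm or the gripper's body presses on something with over 40 N, if the wrist force passes 120 N, or if a joint passes its speed limit or range.

## Working session

There is one attempt and no reset: what is moved stays moved. The work goes in short steps, Python scripts to look and compute and a tool call to move; the robot and the scene stay as the last step left them, time stands still between calls to the robot, and variables do not carry over. Pictures are saved under pics/ and viewed, at most 10 in all, crops included, and the job is handed in when it is done.

Besides the shell and the picture viewer there is one more tool, called after "Call:" by a JSON object that holds its "name" and its "arguments". send_rows: Moves the arm, as the interface text tells. Its arguments: {"type":"object","properties":{"deltas":{"type":"string"},"claw":{"type":"number"},"force":{"type":"number"}},"required":["deltas"]}

```bash
mkdir -p pics; ls
cat > h.py <<'E'
import numpy as np, cv2
from station import bot
def snap(cam,name=None):
    p=bot.read_camera(cam)
    if name: cv2.imwrite('pics/'+name,p['img'][:,:,::-1])
    return p
def lm(p,*qs):
    for q in qs:
        r=bot.landmark_of(p,q)
        print(q,[(np.round(d['xyz'],4).tolist(),round(d['confidence'],2)) for d in r[:2]])
E
python3 - <<'E'
from h import *
o=bot.get_obs();print(o)
for c in('scene','top'):
    p=snap(c,c+'0.png');print(c)
    lm(p,'cabinet','sash_handle','lever_knob','lever_base','cone_a','pulley','torch','pawl')
E
```

```text
pics
{'t': 0.0, 'q': array([-1.39112109,  0.47780519,  0.02234466,  1.5564394 , -0.0114956 ,
        1.1093007 , -0.08309694]), 'joint_vel': array([-0.00039809, -0.00024501, -0.00158353,  0.0021282 , -0.00052176,
       -0.00051832, -0.00071186]), 'joint_torque': array([-3.84055802e-04, -5.96436954e+01,  1.60756007e+00, -2.81199986e+01,
        1.24858349e-02,  9.02235130e-03, -1.86666426e-05]), 'eef_pos': array([0.19143279, 0.64668875, 0.23832748]), 'tool_rot': array([-6.01577200e-05,  1.43380500e-01,  9.89667217e-01, -9.10193117e-04]), 'contact_force': array([ 0.0858513 , -0.17444012,  0.47456121]), 'torque': array([-0.03837325, -0.00422189, -0.02169574]), 'grasp_force': 0.0, 'gripper_width': 1.0002261231606864}
scene
cabinet [([0.5689, -0.0394, 0.0008], 0.65)]
sash_handle [([0.5202, -0.0294, 0.13], 0.73), ([0.4941, 0.2141, -0.0006], 0.5)]
lever_knob [([0.5868, -0.0825, 0.1126], 0.72)]
lever_base [([0.5904, -0.0895, 0.0164], 0.91), ([0.496, 0.214, -0.0013], 0.75)]
cone_a [([0.7202, 0.0931, 0.0198], 0.92), ([0.6593, -0.2079, 0.0185], 0.92)]
pulley [([0.7043, -0.0573, 0.0193], 0.84), ([0.5879, -0.0823, 0.1128], 0.71)]
torch [([0.4136, -0.2534, -0.001], 0.92)]
pawl [([0.4928, 0.2162, 0.0005], 0.72), ([0.5697, -0.0377, -0.0007], 0.5)]
top
cabinet [([0.5681, -0.0374, -0.0063], 0.59)]
sash_handle [([0.5245, -0.0319, 0.1322], 0.9)]
lever_knob [([0.5922, -0.0873, 0.1149], 0.5)]
lever_base [([0.591, -0.0836, 0.0224], 0.58)]
cone_a [([0.6615, -0.2028, 0.0227], 0.86), ([0.7194, 0.0904, 0.0208], 0.68)]
pulley [([0.5923, -0.0863, 0.115], 0.71)]
torch [([0.4118, -0.2538, 0.0013], 0.98)]
pawl [([0.6605, -0.2071, 0.0215], 0.75), ([0.4965, 0.2151, 0.0037], 0.6)]
```

View pics/scene0.png

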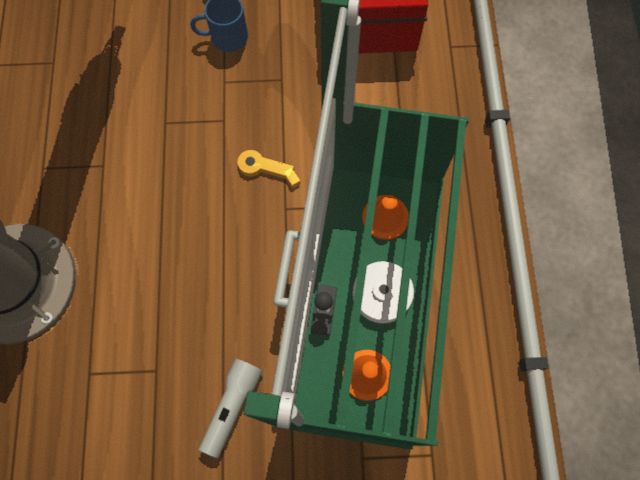

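View pics/top0.png

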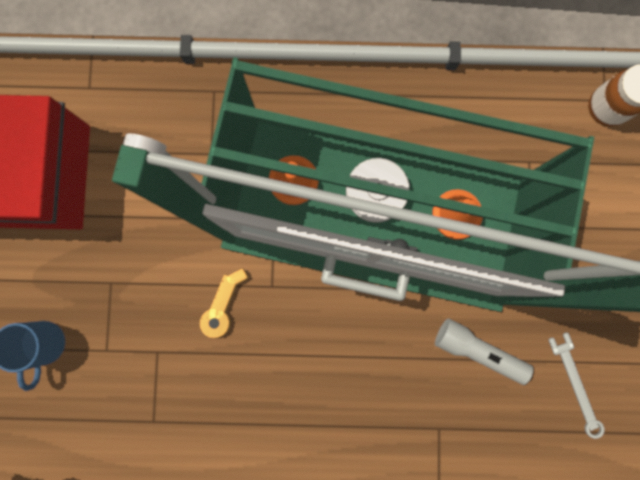

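The sash stands about 50 mm up and the cabinet is yawed by roughly -11°. In the scene view the handle bar is near (286,268) and the knob near (323,300), over its base. The pawl at (268,168) and torch at (230,408) lie in front. Next I'll measure the cabinet yaw, the bar and the knob from depth.

```bash
cat >> h.py <<'E'
def pts(p,mask=None):
    d=p['depth']; v,u=np.nonzero((d>0)&(mask if mask is not None else True)); z=d[v,u]
    c=np.c_[(u-p['cx'])/p['fx']*z,-(v-p['cy'])/p['fy']*z,-z,np.ones(len(z))]
    return (c@np.linalg.inv(p['camera_from_world']).T)[:,:3]
def masked(p,q):
    r=bot.masks_of(p,q); return pts(p,r[0]['mask']) if r else np.zeros((0,3))
E
python3 - <<'E'
from h import *
print(bot.tips_ahead)
for c in('scene','top'):
    p=snap(c); P=pts(p); print(c,'cam',np.linalg.inv(p['camera_from_world'])[:3,3].round(3))
    for lo,hi,n in((.49,.54,'beam'),(.25,.275,'roof')):
        b=P[(P[:,2]>lo)&(P[:,2]<hi)&(P[:,0]>.4)]
        m=b.mean(0); w,s,vt=np.linalg.svd(b[:,:2]-m[:2],full_matrices=False); v=vt[0]*np.sign(vt[0,1])
        print(n,len(b),m.round(3),'yaw',np.degrees(np.arctan2(-v[0],v[1])).round(2),'zmax',b[:,2].max().round(3), 'sd',(s/len(b)**.5).round(3))
        if n=='beam': V=v
    for q in('lever_knob','lever_base','sash_handle','sash'):
        k=masked(p,q)
        if len(k): print(q,len(k),np.percentile(k,[2,50,98],axis=0).round(3).tolist())
    # points near the lever in cabinet axes
    o=np.array([.5685,-.0385]); X=np.array([V[1],-V[0]])
    L=np.c_[(P[:,:2]-o)@X,(P[:,:2]-o)@V,P[:,2]]
    s=L[(L[:,0]>.008)&(L[:,0]<.055)&(abs(L[:,1]+.045)<.075)&(L[:,2]>.024)&(L[:,2]<.14)]
    for z in np.arange(.02,.14,.01):
        t=s[(s[:,2]>=z)&(s[:,2]<z+.01)]
        if len(t)>3: print(round(z,2),len(t),np.percentile(t[:,:2],[5,50,95],axis=0).round(3).tolist())
    hb=L[(L[:,0]>-.06)&(L[:,0]<-.03)&(abs(L[:,1])<.08)&(L[:,2]>.1)&(L[:,2]<.16)]
    print('bar',len(hb),np.percentile(hb,[2,50,98],axis=0).round(3).tolist())
E
```

```text
0.008
scene cam [ 0.579 -0.322  1.157]
beam 5525 [ 0.569 -0.087  0.515] yaw -11.52 zmax 0.524 sd [0.178 0.009]
roof 10291 [ 0.708 -0.074  0.269] yaw -9.71 zmax 0.275 sd [0.166 0.055]
lever_knob 281 [[0.575, -0.104, 0.052], [0.588, -0.093, 0.125], [0.601, -0.078, 0.132]]
lever_base 991 [[0.568, -0.13, 0.028], [0.589, -0.097, 0.04], [0.611, -0.044, 0.131]]
sash_handle 4565 [[0.512, -0.239, 0.071], [0.561, -0.045, 0.17], [0.617, 0.173, 0.317]]
sash 4265 [[0.515, -0.24, 0.087], [0.562, -0.045, 0.173], [0.617, 0.171, 0.316]]
0.02 46 [[0.011, -0.112], [0.035, -0.087], [0.053, 0.021]]
0.03 490 [[0.014, -0.086], [0.031, -0.063], [0.047, -0.0]]
0.04 92 [[0.015, -0.085], [0.032, -0.058], [0.047, -0.002]]
0.05 81 [[0.014, -0.057], [0.033, -0.051], [0.047, -0.034]]
0.06 35 [[0.014, -0.057], [0.044, -0.047], [0.047, -0.032]]
0.11 27 [[0.017, -0.061], [0.031, -0.056], [0.044, -0.039]]
0.12 207 [[0.017, -0.059], [0.031, -0.047], [0.042, -0.034]]
0.13 35 [[0.023, -0.053], [0.029, -0.047], [0.037, -0.042]]
bar 778 [[-0.053, -0.068, 0.13], [-0.043, -0.004, 0.136], [-0.031, 0.063, 0.141]]
top cam [0.51
[... 350 characters left out ...]
518, -0.248, 0.096], [0.562, -0.035, 0.249], [0.611, 0.177, 0.317]]
sash 9496 [[0.518, -0.251, 0.092], [0.561, -0.037, 0.251], [0.611, 0.177, 0.317]]
0.02 15 [[0.043, -0.114], [0.051, -0.017], [0.054, 0.02]]
0.03 78 [[0.042, -0.083], [0.046, -0.019], [0.049, 0.002]]
0.04 34 [[0.041, -0.081], [0.043, -0.017], [0.047, 0.0]]
0.05 17 [[0.04, -0.034], [0.043, -0.029], [0.048, -0.025]]
0.06 15 [[0.043, -0.036], [0.045, -0.033], [0.048, -0.026]]
0.11 8 [[0.034, -0.058], [0.042, -0.04], [0.046, -0.031]]
0.12 94 [[0.031, -0.056], [0.037, -0.041], [0.043, -0.03]]
0.13 40 [[0.03, -0.049], [0.033, -0.043], [0.038, -0.036]]
bar 926 [[-0.051, -0.063, 0.132], [-0.043, 0.001, 0.137], [-0.031, 0.067, 0.141]]
```

The lever stands upright: knob at cabinet y ≈ -45 mm, top at z = 132 mm. It therefore needs a push to the left. Next I'll go in front of the handle.

```bash
cat >> h.py <<'E'
from scipy.spatial.transform import Rotation as Ro
YAW=np.radians(-11.); O=np.array([.5685,-.0385])
CX=np.array([np.cos(YAW),np.sin(YAW)]); CY=np.array([-np.sin(YAW),np.cos(YAW)])
def w(c): return np.r_[O+c[0]*CX+c[1]*CY,c[2]]
def cab(p): d=np.asarray(p)[:2]-O; return np.array([d@CX,d@CY,p[2]])
def plan(target,yawdeg=-11,world=False):
    """shift and spin from the measured pose; target in cabinet axes; yaw of tool y in world"""
    o=bot.get_obs(); q=o['tool_rot']; R=Ro.from_quat(np.r_[q[1:],q[0]]).as_matrix()
    t=np.array(target) if world else w(target)
    a=np.degrees(np.arctan2(R[1,1],R[0,1])); s=(a-yawdeg+90)%180-90
    print('t',round(o['t'],2),'now cab',cab(o['eef_pos']).round(4),'toolyaw',a.round(1),'shift',(R.T@(t-o['eef_pos'])).round(4),'spin',round(s,1),'alt',round(s-180*np.sign(s),1),'F',o['contact_force'].round(1),'q',o['q'].round(2))
E
python3 -c "
from h import *
plan([.45,.10,.33],world=True)"
```

```text
t 1.4 now cab [-0.5008  0.6013  0.2393] toolyaw 73.5 shift [-0.4031 -0.4514 -0.0907] spin 84.5 alt -95.5 F [ 1.5 -0.4  0.4] q [-1.39  0.48  0.02  1.56 -0.01  1.11 -0.08]
```

Call:
{"name": "send_rows", "arguments": {"deltas": "-0.10 -0.11 -0.09 20; -0.10 -0.11 -0.09 20; -0.20 -0.22 -0.09 40; -0.20 -0.22 -0.09 40; -0.20 -0.22 -0.09 40", "claw": 0.45}}

```text
t: 1.9
eef_pos: [0.2937, 0.4355, 0.3183]
tool_rot: [-0.0, 0.476, 0.88, 0.0]
contact_force: [0.8, 0.5, 0.1]
gripper_width: 0.446
grasp_force: 0.0
```

```bash
python3 -c "
from h import *
plan([.45,.10,.33],world=True)"
```

```text
t 1.9 now cab [-0.3602  0.4128  0.3183] toolyaw 33.2 shift [-0.3663 -0.0529 -0.0119] spin 44.2 alt -135.8 F [0.8 0.5 0.1] q [-1.29  0.16  0.22  1.82 -0.04  1.17 -0.48]
```

Call:
{"name": "send_rows", "arguments": {"deltas": "-0.37 -0.05 -0.01 44; -0.37 -0.05 -0.01 44; -0.37 -0.05 -0.01 44; -0.37 -0.05 -0.01 44; -0.37 -0.05 -0.01 44"}}

```text
t: 2.4
eef_pos: [0.4024, 0.2104, 0.3248]
tool_rot: [-0.0, 0.765, 0.644, 0.001]
contact_force: [0.7, 0.4, 0.5]
gripper_width: 0.453
grasp_force: 0.0
```

```bash
python3 -c "
from h import *
plan([-.10,0.0,.24])"
```

```text
t 2.4 now cab [-0.2106  0.2126  0.3248] toolyaw -9.8 shift [-0.2149  0.1061  0.0846] spin 1.2 alt -178.8 F [0.7 0.4 0.5] q [-1.06  0.    0.45  1.97 -0.    1.17 -0.78]
```

Call:
{"name": "send_rows", "arguments": {"deltas": "-0.215 0.106 0.0 1; -0.215 0.106 0.0 1; -0.215 0.106 0.0 1; -0.215 0.106 0.05 1; -0.215 0.106 0.085 1"}}

```text
t: 2.9
eef_pos: [0.4689, -0.005, 0.2621]
tool_rot: [0.001, 0.769, 0.639, 0.004]
contact_force: [0.8, 1.3, -0.7]
gripper_width: 0.452
grasp_force: 0.0
```

Call:
{"name": "send_rows", "arguments": {"deltas": "0 0 0 0; 0 0 0 0"}}

```text
t: 3.1
eef_pos: [0.4661, -0.0025, 0.2598]
tool_rot: [-0.0, 0.769, 0.639, -0.001]
contact_force: [-0.4, 0.6, -0.3]
gripper_width: 0.448
grasp_force: 0.0
```

Run:
```python
from h import *
plan([-.049,0,.19])
P={}
for c in('scene','top','wrist'):
    p=snap(c,c+'1.png'); a=pts(p); P[c]=a
o=bot.get_obs(); e=o['eef_pos']
A=np.vstack([P['scene'],P['top']]); 
L=np.c_[(A[:,:2]-O)@CX,(A[:,:2]-O)@CY,A[:,2]]-cab(e)
s=L[(L[:,0]<.04)&(L[:,0]>-.25)&(abs(L[:,1])<.15)&(L[:,2]>-.05)]
for z in np.arange(-.02,.4,.02):
    t=s[(s[:,2]>=z)&(s[:,2]<z+.02)]
    if len(t)>10: print(round(z,2),len(t),'x',np.percentile(t[:,0],[1,99]).round(3),'y',np.percentile(t[:,1],[1,99]).round(3))
a=cv2.imread('pics/scene1.png');b=cv2.imread('pics/wrist1.png')
cv2.imwrite('pics/c1.png',np.hstack([a[100:480,100:500],b[::1,::1][100:480,120:520]]))
```

```text
t 3.1 now cab [-0.1074  0.0158  0.2598] toolyaw -10.6 shift [-0.0161  0.0584  0.0698] spin 0.4 alt -179.6 F [-0.4  0.6 -0.3] q [-0.78  0.11  0.72  2.05 -0.08  1.02 -0.21]
-0.02 24 x [-0.03   0.027] y [-0.014  0.002]
0.0 91 x [-0.034  0.032] y [-0.015 -0.001]
0.02 73 x [-0.043  0.035] y [-0.017 -0.003]
0.04 229 x [-0.054  0.04 ] y [-0.02   0.008]
0.06 160 x [-0.062  0.026] y [-0.02  -0.005]
0.08 310 x [-0.067  0.039] y [-0.022  0.007]
0.1 84 x [0.012 0.04 ] y [-0.017  0.006]
0.12 277 x [-0.027  0.036] y [-0.04   0.006]
0.14 328 x [-0.026  0.036] y [-0.041  0.006]
0.16 220 x [-0.022  0.036] y [-0.041 -0.01 ]
0.18 481 x [-0.031  0.038] y [-0.042  0.016]
0.2 469 x [-0.03   0.037] y [-0.041  0.009]
0.22 419 x [-0.023  0.036] y [-0.041  0.005]
0.24 268 x [-0.016  0.033] y [-0.041 -0.018]
0.26 34 x [-0.008  0.039] y [-0.047  0.017]
0.28 309 x [-0.035  0.039] y [-0.055 -0.038]
0.3 752 x [-0.057  0.039] y [-0.059  0.035]
0.32 2131 x [-0.063  0.04 ] y [-0.06   0.052]
0.34 9473 x [-0.06   0.039] y [-0.06  0.05]
0.36 13033 x [-0.085  0.026] y [-0.064  0.043]
0.38 14460 x [-0.116 -0.013] y [-0.071  0.034]
```

View pics/c1.png

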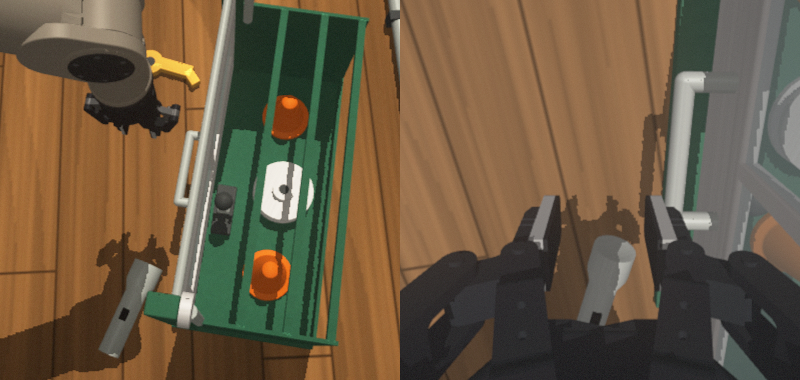

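The crop shows the half-open gripper in front of the handle. The bar runs from (685,80) to (685,220) in the wrist part, and the gripper knuckles are wider than the fingers. I need the knuckle and wrist widths against height, because the sash face is only 38 mm behind the bar.

```bash
cat >> h.py <<'E'
def prof(xmax=.095):
    A=np.vstack([pts(snap('scene')),pts(snap('top'))]); e=cab(bot.get_obs()['eef_pos'])
    L=np.c_[(A[:,:2]-O)@CX,(A[:,:2]-O)@CY,A[:,2]]-e
    s=L[(L[:,0]<xmax)&(L[:,0]>-.25)&(abs(L[:,1])<.2)&(L[:,2]>-.03)]
    for z in np.arange(-.02,.46,.02):
        t=s[(s[:,2]>=z)&(s[:,2]<z+.02)]
        if len(t)>10: print(round(z,2),len(t),'x',np.percentile(t[:,0],[0,1,50,99,100]).round(3),'y',np.percentile(t[:,1],[0,1,99,100]).round(3))
E
python3 - <<'E'
from h import *
prof()
E
```

```text
-0.02 16 x [-0.025 -0.024 -0.02   0.025  0.025] y [-0.012 -0.012  0.002  0.002]
0.0 97 x [-0.033 -0.033  0.019  0.032  0.033] y [-0.012 -0.012  0.002  0.003]
0.02 68 x [-0.039 -0.038 -0.02   0.038  0.041] y [-0.015 -0.015  0.011  0.011]
0.04 323 x [-0.055 -0.053  0.031  0.053  0.054] y [-0.018 -0.017  0.014  0.015]
0.06 254 x [-0.064 -0.061  0.023  0.059  0.062] y [-0.019 -0.019  0.014  0.014]
0.08 965 x [-0.068 -0.066  0.052  0.067  0.067] y [-0.021 -0.02   0.013  0.015]
0.1 163 x [-0.046 -0.043  0.039  0.051  0.054] y [-0.035 -0.012  0.01   0.011]
0.12 252 x [-0.029 -0.025  0.02   0.037  0.037] y [-0.039 -0.038  0.008  0.013]
0.14 343 x [-0.029 -0.026  0.02   0.037  0.037] y [-0.039 -0.039  0.008  0.014]
0.16 224 x [-0.026 -0.023  0.015  0.035  0.038] y [-0.039 -0.039 -0.008 -0.   ]
0.18 398 x [-0.035 -0.028  0.018  0.039  0.039] y [-0.041 -0.041  0.009  0.022]
0.2 533 x [-0.037 -0.032  0.018  0.038  0.039] y [-0.041 -0.04   0.016  0.024]
0.22 422 x [-0.028 -0.024  0.018  0.037  0.037] y [-0.04  -0.039  0.007  0.01 ]
0.24 291 x [-0.02  -0.017  0.012  0.034  0.035] y [-0.039 -0.039 -0.014 -0.011]
0.26 40 x [-0.007 -0.006  0.035  0.039  0.039] y [-0.046 -0.046  0.017  0.018]
0.28 304 x [-0.04  -0.035  0.01   0.045  0.047] y [-0.054 -0.053 -0.035 -0.035]
0.3 868 x [-0.061 -0.056  0.007  0.051  0.052] y [-0.059 -0.058  0.036  0.05 ]
0.32 2759 x [-0.067 -0.062  0.035  0.052  0.054] y [-0.06  -0.059  0.053  0.054]
0.34 9007 x [-0.091 -0.061  0.022  0.046  0.05 ] y [-0.061 -0.058  0.05   0.052]
0.36 13487 x [-0.121 -0.083 -0.005  0.027  0.033] y [-0.067 -0.062  0.043  0.048]
0.38 14921 x [-0.147 -0.114 -0.039 -0.012 -0.005] y [-0.075 -0.069  0.034  0.038]
0.4 4927 x [-0.151 -0.142 -0.075 -0.046 -0.043] y [-0.077 -0.076  0.01   0.015]
0.42 3837 x [-0.149 -0.138 -0.108 -0.082 -0.077] y [-0.076 -0.073  0.003  0.008]
0.44 1937 x [-0.155 -0.147 -0.128 -0.113 -0.109] y [-0.065 -0.062 -0.003  0.   ]
```

Call:
{"name": "send_rows", "arguments": {"deltas": "0 0 0 0; 0 0 0 0; 0 0 0 0; 0 0 0 0", "claw": 1}}

```text
t: 3.75
eef_pos: [0.4665, -0.0019, 0.2603]
tool_rot: [0.0, 0.769, 0.64, 0.0]
contact_force: [0.0, 0.7, 0.1]
gripper_width: 1.0
grasp_force: 0.0
```

Run:
```python
from h import *
prof()
```

```text
0.0 50 x [-0.057 -0.056 -0.043  0.055  0.055] y [-0.012 -0.012  0.012  0.012]
0.02 76 x [-0.057 -0.056  0.043  0.056  0.056] y [-0.013 -0.013 -0.004 -0.004]
0.04 356 x [-0.075 -0.07   0.045  0.074  0.075] y [-0.015 -0.014  0.014  0.015]
0.06 474 x [-0.073 -0.071  0.04   0.074  0.075] y [-0.019 -0.018  0.017  0.018]
0.08 372 x [-0.071 -0.07   0.052  0.072  0.072] y [-0.021 -0.02   0.013  0.014]
0.1 927 x [-0.069 -0.067  0.053  0.069  0.069] y [-0.015 -0.014  0.013  0.015]
0.12 251 x [-0.028 -0.025  0.019  0.037  0.037] y [-0.039 -0.039  0.008  0.012]
0.14 336 x [-0.028 -0.025  0.019  0.037  0.037] y [-0.039 -0.039  0.007  0.015]
0.16 228 x [-0.026 -0.023  0.016  0.035  0.039] y [-0.039 -0.039 -0.001  0.007]
0.18 408 x [-0.037 -0.031  0.019  0.039  0.039] y [-0.041 -0.041  0.01   0.023]
0.2 516 x [-0.035 -0.032  0.018  0.038  0.039] y [-0.04  -0.04   0.015  0.02 ]
0.22 430 x [-0.027 -0.024  0.018  0.037  0.037] y [-0.039 -0.039  0.007  0.013]
0.24 285 x [-0.021 -0.017  0.013  0.034  0.036] y [-0.039 -0.039 -0.013 -0.01 ]
0.26 39 x [-0.008 -0.007  0.035  0.039  0.039] y [-0.047 -0.047  0.018  0.019]
0.28 295 x [-0.037 -0.035  0.01   0.045  0.046] y [-0.053 -0.052 -0.035 -0.034]
0.3 852 x [-0.06  -0.055  0.006  0.051  0.053] y [-0.058 -0.057  0.036  0.051]
0.32 2772 x [-0.066 -0.062  0.035  0.053  0.054] y [-0.06  -0.058  0.053  0.054]
0.34 8979 x [-0.087 -0.06   0.023  0.046  0.05 ] y [-0.06  -0.058  0.051  0.053]
0.36 13343 x [-0.121 -0.082 -0.005  0.027  0.033] y [-0.067 -0.062  0.044  0.048]
0.38 14853 x [-0.15  -0.114 -0.038 -0.011 -0.005] y [-0.074 -0.069  0.035  0.04 ]
0.4 4983 x [-0.151 -0.141 -0.074 -0.046 -0.042] y [-0.076 -0.075  0.01   0.015]
0.42 3816 x [-0.145 -0.138 -0.107 -0.081 -0.075] y [-0.077 -0.073  0.004  0.007]
0.44 2035 x [-0.154 -0.147 -0.128 -0.112 -0.11 ] y [-0.064 -0.061 -0.002  0.002]
```

Call:
{"name": "send_rows", "arguments": {"deltas": "0 0 0 0; 0 0 0 0; 0 0 0 0; 0 0 0 0; 0 0 0 0", "claw": 0}}

```text
t: 4.35
eef_pos: [0.4664, -0.0021, 0.2602]
tool_rot: [-0.0, 0.769, 0.64, -0.0]
contact_force: [-0.8, -0.0, 1.4]
gripper_width: 0.14
grasp_force: 0.0
```

Run:
```python
from h import *
prof()
p=snap('wrist','w2.png'); print(bot.get_obs())
```

```text
-0.02 23 x [-0.012 -0.011 -0.007  0.013  0.013] y [-0.012 -0.012  0.002  0.002]
0.0 94 x [-0.02  -0.019 -0.006  0.019  0.019] y [-0.013 -0.013  0.003  0.005]
0.02 73 x [-0.02  -0.018 -0.007  0.027  0.036] y [-0.014 -0.014 -0.004 -0.003]
0.04 240 x [-0.05  -0.047  0.024  0.045  0.048] y [-0.018 -0.018  0.011  0.013]
0.06 256 x [-0.058 -0.056  0.019  0.057  0.062] y [-0.019 -0.018  0.013  0.013]
0.08 848 x [-0.064 -0.063  0.049  0.063  0.063] y [-0.02  -0.019  0.013  0.015]
0.1 96 x [-0.04   0.025  0.037  0.043  0.044] y [-0.012 -0.012  0.009  0.01 ]
0.12 255 x [-0.027 -0.024  0.019  0.037  0.037] y [-0.039 -0.038  0.008  0.012]
0.14 337 x [-0.03  -0.026  0.02   0.037  0.037] y [-0.039 -0.039  0.007  0.013]
0.16 232 x [-0.026 -0.024  0.015  0.035  0.039] y [-0.039 -0.038 -0.001  0.006]
0.18 392 x [-0.036 -0.031  0.02   0.039  0.039] y [-0.041 -0.041  0.009  0.018]
0.2 531 x [-0.036 -0.032  0.018  0.038  0.039] y [-0.041 -0.04   0.016  0.022]
0.22 425 x [-0.027 -0.023  0.018  0.037  0.037] y [-0.039 -0.039  0.007  0.014]
0.24 285 x [-0.021 -0.017  0.013  0.034  0.035] y [-0.039 -0.039 -
[... 872 characters left out ...]
71887065,  2.04566415, -0.0831815 ,
        1.0165261 , -0.20765531]), 'joint_vel': array([ 8.38013147e-04,  3.55599506e-04, -2.52791796e-05,  8.01142377e-04,
       -5.81689839e-05, -1.35031191e-03,  2.40438197e-03]), 'joint_torque': array([ 9.41659782e-04, -2.49182850e+01,  2.19981462e+00, -2.66434479e+01,
        1.17053810e-02,  1.46025763e-03,  2.86598163e-05]), 'eef_pos': array([ 0.46646318, -0.00202832,  0.26022188]), 'tool_rot': array([-2.03742600e-05,  7.68626398e-01,  6.39697944e-01, -2.66118002e-05]), 'contact_force': array([-0.00725133,  0.02929666, -0.05286063]), 'torque': array([-0.03628974,  0.0132303 ,  0.01532199]), 'grasp_force': 0.0, 'gripper_width': 0.0015704249444117339}
```

The gripper measures as a 2F-85 type. Its knuckles stick out ±63–75 mm, so a top-down grip on the bar would hit the sash. The knuckle shoulder, about 0.10 m behind the TCP and wider than the body, can hook under the bar from the front and lift it. I'll go down in front of the bar first.

Run:
```python
from h import *
plan([-.135,0,.014])
p=snap('top'); P=pts(p); P=P.reshape(-1,3) if 0 else P
# height of the wrench-like thing, top image cols 545-605 rows 330-440
m=np.zeros((480,640),bool); m[330:440,540:612]=1
Q=pts(p,m); print(len(Q),np.percentile(Q,[1,50,99],axis=0).round(3).tolist()); H=Q[Q[:,2]>.004]; print(len(H),np.percentile(H,[1,50,99],axis=0).round(3).tolist() if len(H) else '')
```

```text
t 4.5 now cab [-0.1071  0.0163  0.2602] toolyaw -10.5 shift [-0.0161 -0.028   0.2462] spin 0.5 alt -179.5 F [-0.   0.  -0.1] q [-0.78  0.11  0.72  2.05 -0.08  1.02 -0.21]
7892 [[0.267, -0.49, -0.003], [0.362, -0.425, 0.001], [0.458, -0.362, 0.011]]
1401 [[0.274, -0.48, 0.004], [0.366, -0.424, 0.007], [0.453, -0.366, 0.012]]
```

Call:
{"name": "send_rows", "arguments": {"deltas": "-0.016 -0.028 0.05 0.5; -0.016 -0.028 0.10 0.5; -0.016 -0.028 0.15 0.5; -0.016 -0.028 0.20 0.5; -0.016 -0.028 0.235 0.5", "claw": 0.45}}

```text
t: 5.05
eef_pos: [0.4356, -0.0127, 0.023]
tool_rot: [0.0, 0.771, 0.637, -0.001]
contact_force: [1.4, 0.9, -0.0]
gripper_width: 0.445
grasp_force: 0.0
```

Call:
{"name": "send_rows", "arguments": {"deltas": "0 0 0 0; 0 0 0 0"}}

```text
t: 5.25
eef_pos: [0.4359, -0.0132, 0.0256]
tool_rot: [-0.0, 0.772, 0.636, -0.001]
contact_force: [0.8, -0.4, 0.4]
gripper_width: 0.452
grasp_force: 0.0
```

Run:
```python
from h import *
plan([-.094,0,.014])
```

```text
t 5.25 now cab [-0.135  -0.0005  0.0256] toolyaw -11.0 shift [0.0005 0.041  0.0115] spin -0.0 alt 180.0 F [ 0.8 -0.4  0.4] q [-0.5   0.5   0.48  2.29 -0.52  0.46  0.21]
```

Call:
{"name": "send_rows", "arguments": {"deltas": "0 0 0.011 0; 0 0 0.011 0; 0 0.02 0.011 0; 0 0.041 0.011 0; 0 0.041 0.011 0"}}

```text
t: 5.75
eef_pos: [0.4787, -0.0204, 0.0157]
tool_rot: [0.001, 0.771, 0.636, 0.002]
contact_force: [-0.5, 0.9, -0.6]
gripper_width: 0.449
grasp_force: 0.0
```

Run:
```python
from h import *
plan([-.094,0,.203])
p=snap('scene','s3.png'); q=snap('wrist','w3.png')
cv2.imwrite('pics/c3.png',np.hstack([p['img'][100:420,130:450,::-1],q['img'][80:400,240:640,::-1]]))
```

```text
t 5.75 now cab [-0.0915  0.0006  0.0157] toolyaw -11.0 shift [-0.0004 -0.0018 -0.1873] spin 0.0 alt -180.0 F [-0.5  0.9 -0.6] q [-0.46  0.56  0.46  2.2  -0.54  0.48  0.23]
```

View pics/c3.png

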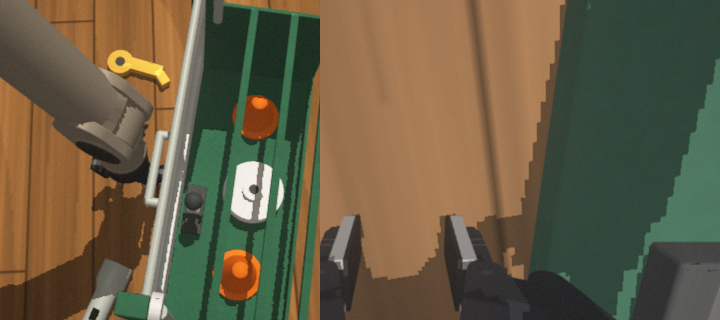

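The gripper is under the bar (scene part, around (155,170)). I'll lift a little and read the force.

Call:
{"name": "send_rows", "arguments": {"deltas": "0 -0.002 -0.008 0; 0 -0.002 -0.016 0; 0 -0.002 -0.024 0; 0 -0.002 -0.032 0; 0 -0.002 -0.04 0"}}

```text
t: 6.35
eef_pos: [0.4733, -0.0199, 0.0547]
tool_rot: [-0.001, 0.771, 0.636, -0.0]
contact_force: [-3.0, 1.2, -4.0]
gripper_width: 0.45
grasp_force: 0.0
```

```bash
cat >> h.py <<'E'
def bar():
    out=[]
    for c in('scene','top'):
        A=pts(snap(c)); L=np.c_[(A[:,:2]-O)@CX,(A[:,:2]-O)@CY,A[:,2]]
        # sash top edge
        t=L[(abs(L[:,0])<.012)&(abs(L[:,1])<.2)&(L[:,2]<.505)&(L[:,2]>.24)]
        b=L[(L[:,0]>-.055)&(L[:,0]<-.03)&(abs(L[:,1])<.06)&(L[:,2]>.06)&(L[:,2]<.36)&(abs(L[:,1])>.03)]
        out.append((c,'sashtop',np.percentile(t[:,2],[50,99]).round(3).tolist() if len(t)>20 else None,'bartop',np.percentile(b[:,2],[5,50,95]).round(3).tolist() if len(b)>20 else None,len(b)))
    print(out)
E
python3 - <<'E'
from h import *
bar(); plan([-.094,0,.203])
E
```

```text
[('scene', 'sashtop', [0.342, 0.348], 'bartop', [0.162, 0.167, 0.17], 369), ('top', 'sashtop', [0.347, 0.35], 'bartop', [0.165, 0.17, 0.172], 415)]
t 6.45 now cab [-0.0951  0.0003  0.0554] toolyaw -11.0 shift [-0.0002  0.0014 -0.1476] spin 0.0 alt -180.0 F [ 0.4 -0.2 -0.2] q [-0.52  0.49  0.54  2.19 -0.47  0.57  0.17]
```

The hook holds, with the sash now about 82 mm up. I'll go on up to the stop.

Call:
{"name": "send_rows", "arguments": {"deltas": "0 0.001 -0.02 0; 0 0.001 -0.04 0; 0 0.001 -0.06 0; 0 0.001 -0.08 0; 0 0.001 -0.10 0"}}

```text
t: 6.95
eef_pos: [0.4742, -0.0201, 0.1544]
tool_rot: [-0.001, 0.771, 0.636, -0.001]
contact_force: [-2.0, 1.4, -6.8]
gripper_width: 0.45
grasp_force: 0.0
```

Call:
{"name": "send_rows", "arguments": {"deltas": "0 0 -0.02 0; 0 0 -0.035 0; 0 0 -0.045 0; 0 0 -0.05 0; 0 0 -0.053 0"}}

```text
t: 7.45
eef_pos: [0.4756, -0.0205, 0.2074]
tool_rot: [0.0, 0.771, 0.636, 0.0]
contact_force: [0.6, -1.9, -5.2]
gripper_width: 0.451
grasp_force: 0.0
```

Run:
```python
from h import *
bar(); plan([-.094,0,.203])
```

```text
[('scene', 'sashtop', [0.498, 0.501], 'bartop', [0.315, 0.32, 0.323], 497), ('top', 'sashtop', [0.484, 0.502], 'bartop', [0.317, 0.322, 0.324], 429)]
t 7.55 now cab [-9.430e-02  2.000e-04  2.075e-01] toolyaw -11.0 shift [-0.0002  0.0003  0.0045] spin 0.0 alt -180.0 F [-0.4  0.1 -0.7] q [-0.73  0.22  0.75  2.09 -0.19  0.9  -0.07]
```

Call:
{"name": "send_rows", "arguments": {"deltas": "0 0 -0.001 0; 0 0 -0.002 0; 0 0 -0.003 0; 0 0 -0.003 0"}}

```text
t: 7.95
eef_pos: [0.4738, -0.0201, 0.2094]
tool_rot: [-0.001, 0.771, 0.636, -0.001]
contact_force: [-3.0, 1.2, -8.1]
gripper_width: 0.451
grasp_force: 0.0
```

Call:
{"name": "send_rows", "arguments": {"deltas": "0 0 -0.002 0; 0 0 -0.003 0; 0 0 -0.003 0"}}

```text
t: 8.25
eef_pos: [0.4704, -0.0198, 0.2106]
tool_rot: [-0.003, 0.771, 0.636, -0.004]
contact_force: [-10.6, 2.6, -15.5]
gripper_width: 0.45
grasp_force: 0.0
```

The sash is at its stop (15 N felt). I'll back off. The lever is out of reach of the bare gripper, because the handle bar and sash keep the wrist too far in front. The spare spanner on the table (top view, about (580,390)) is no listed bystander and may serve as a poker, so I'll measure it.

Call:
{"name": "send_rows", "arguments": {"deltas": "0 0 0.004 0; 0 0 0.012 0; 0 -0.03 0.02 0; 0 -0.06 0.02 0; 0 -0.08 0.02 0"}}

```text
t: 8.75
eef_pos: [0.3968, -0.0051, 0.1935]
tool_rot: [0.001, 0.772, 0.636, 0.001]
contact_force: [0.6, 0.5, 0.2]
gripper_width: 0.451
grasp_force: 0.0
```

Run:
```python
from h import *
bar()
p=snap('top','t4.png'); m=np.zeros((480,640),bool); m[325:445,540:615]=1
Q=pts(p,m); H=Q[(Q[:,2]>.0045)]
r=cv2.minAreaRect(H[:,:2].astype(np.float32)); print(r)
c=H[:,:2].mean(0); u,s,vt=np.linalg.svd(H[:,:2]-c,full_matrices=False); d=vt[0]*np.sign(vt[0,0])
print('dir',np.degrees(np.arctan2(d[1],d[0])),'c',c)
a=(H[:,:2]-c)@d; b=(H[:,:2]-c)@np.array([-d[1],d[0]])
for lo in np.arange(-.12,.12,.015):
    k=(a>=lo)&(a<lo+.015)
    if k.sum()>3: print(round(lo,3),k.sum(),b[k].min().round(3),b[k].max().round(3),H[k,2].max().round(3))
plan([*c,.1],np.degrees(np.arctan2(d[1],d[0]))+90,world=True)
lm(p,'lever_knob','torch')
cv2.imwrite('pics/c4.png',cv2.resize(p['img'][310:460,380:640,::-1],None,fx=2,fy=2))
```

```text
[('scene', 'sashtop', [0.499, 0.502], 'bartop', [0.317, 0.321, 0.324], 499), ('top', 'sashtop', [0.485, 0.503], 'bartop', [0.318, 0.323, 0.325], 712)]
((0.3632233440876007, -0.4268606901168823), (0.1327730119228363, 0.21370454132556915), 88.93170166015625)
dir 19.761316317037085 c [ 0.36472143 -0.42479871]
-0.105 52 -0.03 0.019 0.012
-0.09 103 -0.042 0.092 0.011
-0.075 113 -0.046 0.094 0.012
-0.06 94 -0.048 0.081 0.011
-0.045 93 -0.052 0.073 0.011
-0.03 89 -0.065 0.042 0.011
-0.015 82 -0.033 0.073 0.011
0.0 93 -0.077 0.067 0.012
0.015 86 -0.078 0.054 0.012
0.03 92 -0.071 0.051 0.012
0.045 93 -0.088 0.048 0.012
0.06 175 -0.08 0.038 0.013
0.075 106 -0.082 0.03 0.013
0.09 8 -0.047 0.018 0.009
t 8.9 now cab [-0.1739  0.0007  0.1941] toolyaw -10.9 shift [-0.4191  0.0467  0.0931] spin 59.3 alt -120.7 F [-0.1 -0.5  0.1] q [-0.85  0.06  0.75  2.26 -0.05  0.83 -0.25]
lever_knob [([0.6603, -0.206, 0.0207], 0.37), ([0.7178, 0.0949, 0.0183], 0.25)]
torch [([0.4145, -0.2536, -0.0009], 0.91)]
```

View pics/c4.png

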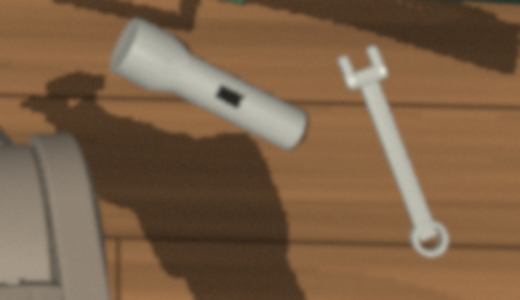

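The crop shows a combination spanner, fork at full-image pixel (561,342) and ring at (595,429), with the torch to its left. I'll turn these pixels into a grasp pose.

```bash
cat >> h.py <<'E'
def ray(p,u,v,z):
    T=np.linalg.inv(p['camera_from_world']); d=T[:3,:3]@np.array([(u-p['cx'])/p['fx'],-(v-p['cy'])/p['fy'],-1]); c=T[:3,3]
    return c+d*(z-c[2])/d[2]
E
python3 - <<'E'
from h import *
p=snap('top')
hsv=cv2.cvtColor(p['img'],cv2.COLOR_RGB2HSV); m=(hsv[...,1]<70)&(hsv[...,2]>120)
m[:325]=0;m[445:]=0;m[:,:545]=0;m[:,612:]=0
v,u=np.nonzero(m); W=np.array([ray(p,a,b,.008)[:2] for a,b in zip(u,v)])
c=W.mean(0); _,s,vt=np.linalg.svd(W-c,full_matrices=False); d=vt[0]*np.sign(vt[0,0])
a=(W-c)@d; b=(W-c)@np.array([-d[1],d[0]]); ang=np.degrees(np.arctan2(d[1],d[0]))
print(len(W),'c',c,'ang',ang,'a',a.min(),a.max())
for lo in np.arange(-.12,.12,.02):
    k=(a>=lo)&(a<lo+.02)
    if k.sum()>2: print(round(lo,2),k.sum(),b[k].min().round(3),b[k].max().round(3))
for s in(-.04,-.02): print('grip at',s,c+s*d, 'r',np.hypot(*(c+s*d)))
plan([*(c-.03*d),.1],ang+90,world=True)
E
```

```text
1328 c [ 0.36241971 -0.42536063] ang 20.739635509897145 a -0.09731414949420088 0.09282295886411428
-0.1 122 -0.017 0.016
-0.08 171 -0.016 0.017
-0.06 123 -0.009 0.01
-0.04 121 -0.009 0.009
-0.02 120 -0.009 0.01
0.0 121 -0.009 0.01
0.02 120 -0.01 0.009
0.04 119 -0.009 0.01
0.06 221 -0.02 0.02
0.08 90 -0.02 0.02
grip at -0.04 [ 0.32501174 -0.43952551] r 0.5466400118915521
grip at -0.02 [ 0.34371572 -0.43244307] r 0.5524015826481233
t 9.05 now cab [-0.1729  0.0004  0.194 ] toolyaw -11.0 shift [-0.4354  0.0185  0.0937] spin 58.3 alt -121.7 F [-0.2  0.2 -0.5] q [-0.85  0.06  0.75  2.26 -0.05  0.83 -0.25]
```

Call:
{"name": "send_rows", "arguments": {"deltas": "-0.05 0.015 0 8; -0.10 0.03 0 16; -0.15 0.045 0 24; -0.20 0.06 0 32; -0.236 0.069 0 40", "claw": 0.7}}

```text
t: 9.55
eef_pos: [0.421, -0.2532, 0.1936]
tool_rot: [0.001, 0.943, 0.332, 0.0]
contact_force: [0.7, -0.2, -0.2]
gripper_width: 0.697
grasp_force: 0.0
```

Run:
```python
from h import *
plan([.3156,-.4431,.08],-69.3,world=True)
```

```text
t 9.55 now cab [-0.1038 -0.2389  0.1936] toolyaw -51.3 shift [-0.201   0.0818  0.1139] spin 18.0 alt -162.0 F [ 0.7 -0.2 -0.2] q [-0.37  0.34  0.97  2.08 -0.35  0.9  -0.1 ]
```

Call:
{"name": "send_rows", "arguments": {"deltas": "-0.045 0.018 0 8; -0.09 0.036 0 16; -0.135 0.055 0.03 18; -0.18 0.073 0.07 18; -0.201 0.082 0.114 18"}}

```text
t: 10.05
eef_pos: [0.3196, -0.4358, 0.094]
tool_rot: [0.002, 0.983, 0.182, 0.0]
contact_force: [0.9, -0.8, 1.2]
gripper_width: 0.703
grasp_force: 0.0
```

Call:
{"name": "send_rows", "arguments": {"deltas": "0 0 0 0; 0 0 0 0"}}

```text
t: 10.25
eef_pos: [0.3191, -0.4325, 0.0935]
tool_rot: [-0.0, 0.983, 0.181, -0.001]
contact_force: [1.4, -0.3, 0.3]
gripper_width: 0.704
grasp_force: 0.0
```

Run:
```python
from h import *
plan([.3156,-.4431,.011],-69.3,world=True)
p=snap('wrist','w5.png')
```

```text
t 10.25 now cab [-0.1696 -0.4344  0.0935] toolyaw -69.1 shift [-0.0069  0.0087  0.0826] spin 0.2 alt -179.8 F [ 1.4 -0.3  0.3] q [ 0.2   0.59  0.83  2.04 -0.62  0.77  0.2 ]
```

View pics/w5.png

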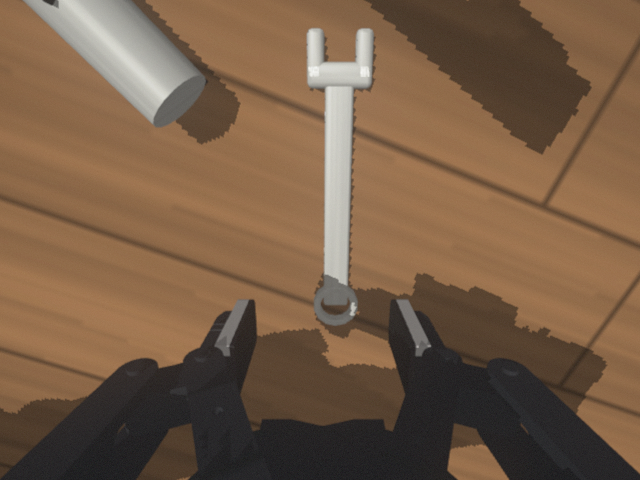

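The spanner is centred between the fingers (shaft at column 338) and the torch is well clear. Going down to grip it.

Call:
{"name": "send_rows", "arguments": {"deltas": "-0.007 0.009 0.03 0; -0.007 0.009 0.06 0; -0.007 0.009 0.083 0; -0.007 0.009 0.083 0; -0.007 0.009 0.083 0"}}

```text
t: 10.8
eef_pos: [0.3185, -0.442, 0.0127]
tool_rot: [0.001, 0.983, 0.184, 0.001]
contact_force: [-0.1, -0.2, 0.2]
gripper_width: 0.7
grasp_force: 0.0
```

Call:
{"name": "send_rows", "arguments": {"deltas": "0 0 0 0; 0 0 0 0; 0 0 0 0; 0 0 0 0; 0 0 0 0", "claw": 0, "force": 50}}

```text
t: 11.3
eef_pos: [0.3175, -0.4424, 0.0127]
tool_rot: [0.0, 0.983, 0.182, 0.001]
contact_force: [-0.7, 2.7, 8.4]
gripper_width: 0.165
grasp_force: 48.7
```

Call:
{"name": "send_rows", "arguments": {"deltas": "0 0 -0.003 0; 0 0 -0.006 0; 0 0 -0.01 0"}}

```text
t: 11.6
eef_pos: [0.3165, -0.4416, 0.0215]
tool_rot: [-0.0, 0.983, 0.183, -0.0]
contact_force: [0.5, -0.8, -2.0]
gripper_width: 0.167
grasp_force: 48.8
```

The spanner comes up with the gripper, so it is loose and usable. I'll lift it and carry it to the front right of the lever.

Call:
{"name": "send_rows", "arguments": {"deltas": "0 0 -0.04 0; 0 0 -0.08 0; 0 0 -0.10 0; 0 0 -0.10 0"}}

```text
t: 12.0
eef_pos: [0.3176, -0.4434, 0.124]
tool_rot: [0.002, 0.983, 0.182, 0.001]
contact_force: [-0.2, -1.2, -2.3]
gripper_width: 0.169
grasp_force: 49.5
```

Run:
```python
from h import *
plan([-.20,-.10,.122],-101)
```

```text
t 12.0 now cab [-0.1691 -0.4453  0.124 ] toolyaw -69.0 shift [ 0.1569 -0.3092  0.001 ] spin 32.0 alt -148.0 F [-0.2 -1.2 -2.3] q [ 0.18  0.56  0.87  2.01 -0.58  0.83  0.18]
```

Run:
```python
from h import *
plan([-.16,-.25,.122],-69)
```

```text
t 12.0 now cab [-0.1691 -0.4453  0.124 ] toolyaw -69.0 shift [ 0.1113 -0.1608  0.0015] spin 0.0 alt -180.0 F [-0.2 -1.2 -2.3] q [ 0.18  0.56  0.87  2.01 -0.58  0.83  0.18]
```

Call:
{"name": "send_rows", "arguments": {"deltas": "0.022 -0.032 0.0015 0; 0.045 -0.064 0.0015 0; 0.067 -0.096 0.0015 0; 0.09 -0.128 0.0015 0; 0.111 -0.161 0.0015 0"}}

```text
t: 12.5
eef_pos: [0.3621, -0.2498, 0.119]
tool_rot: [-0.0, 0.983, 0.183, -0.001]
contact_force: [1.4, 1.0, -2.9]
gripper_width: 0.169
grasp_force: 49.4
```

Call:
{"name": "send_rows", "arguments": {"deltas": "0 0 0 0; 0 0 0 0"}}

```text
t: 12.7
eef_pos: [0.3624, -0.2504, 0.1192]
tool_rot: [-0.0, 0.983, 0.184, -0.001]
contact_force: [0.3, -0.2, -2.5]
gripper_width: 0.165
grasp_force: 49.5
```

Run:
```python
from h import *
plan([-.13,-.165,.122],-101)
p=snap('scene','s6.png'); q=snap('wrist','w6.png')
cv2.imwrite('pics/c6.png',np.hstack([p['img'][160:480,130:450,::-1],cv2.resize(q['img'][:,:,::-1],(427,320))]))
```

```text
t 12.7 now cab [-0.1619 -0.2474  0.1192] toolyaw -68.8 shift [ 0.0709 -0.0527 -0.0029] spin 32.2 alt -147.8 F [ 0.3 -0.2 -2.5] q [-0.32  0.42  0.97  2.25 -0.53  0.72 -0.18]
```

View pics/c6.png

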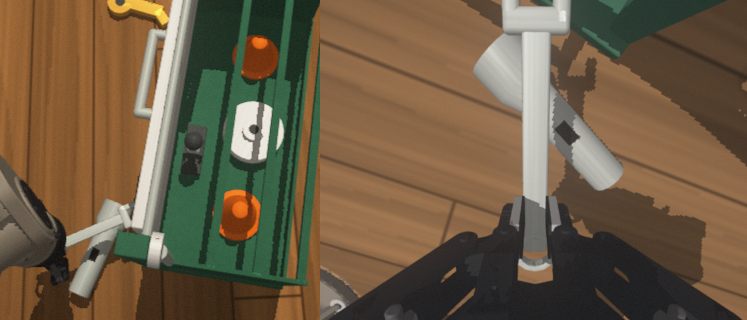

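The spanner is held firmly and straight, with the fork in front of the opening at crop pixel (125,215). Next I'll swing it into the opening, right of the lever.

Call:
{"name": "send_rows", "arguments": {"deltas": "0.015 -0.01 -0.003 8; 0.03 -0.022 -0.003 16; 0.045 -0.033 -0.003 24; 0.06 -0.043 -0.003 32; 0.071 -0.053 -0.003 32"}}

```text
t: 13.3
eef_pos: [0.4102, -0.1779, 0.1228]
tool_rot: [0.001, 0.995, -0.099, -0.0]
contact_force: [-0.1, -0.9, -2.3]
gripper_width: 0.163
grasp_force: 49.5
```

Call:
{"name": "send_rows", "arguments": {"deltas": "0 0 0 0; 0 0 0 0"}}

```text
t: 13.5
eef_pos: [0.4093, -0.1782, 0.1229]
tool_rot: [0.0, 0.995, -0.096, -0.0]
contact_force: [-0.9, 0.2, -2.0]
gripper_width: 0.162
grasp_force: 49.5
```

Run:
```python
from h import *
plan([-.112,-.105,.122],-101)
p=snap('scene'); A=pts(p); L=np.c_[(A[:,:2]-O)@CX,(A[:,:2]-O)@CY,A[:,2]]
s=L[(L[:,0]>.008)&(L[:,0]<.075)&(L[:,1]>-.225)&(L[:,1]<.05)&(L[:,2]>.1)&(L[:,2]<.15)]
k=s[s[:,1]<-.085]; print('fork',len(k),np.percentile(k,[1,50,99],axis=0).round(3).tolist() if len(k)>3 else '')
k=s[s[:,1]>-.08]; print('knob',len(k),np.percentile(k,[1,50,99],axis=0).round(3).tolist() if len(k)>3 else '')
```

```text
t 13.5 now cab [-0.1296 -0.1675  0.1229] toolyaw -101.0 shift [ 0.0176 -0.0626  0.0009] spin -0.0 alt 180.0 F [-0.9  0.2 -2. ] q [-0.62  0.52  1.15  2.24 -0.68  0.8  -0.77]
fork 1 
knob 269 [[0.015, -0.061, 0.115], [0.03, -0.048, 0.126], [0.044, -0.033, 0.132]]
```

Call:
{"name": "send_rows", "arguments": {"deltas": "0.009 0 0 0; 0.018 -0.01 0 0; 0.018 -0.03 0 0; 0.018 -0.055 0 0; 0.018 -0.06 0 0"}}

```text
t: 14.05
eef_pos: [0.4404, -0.1186, 0.1227]
tool_rot: [-0.001, 0.996, -0.094, -0.0]
contact_force: [0.0, 0.3, -3.4]
gripper_width: 0.168
grasp_force: 49.4
```

Call:
{"name": "send_rows", "arguments": {"deltas": "0 0 0 0; 0 0 0 0"}}

```text
t: 14.25
eef_pos: [0.4392, -0.1219, 0.1231]
tool_rot: [0.0, 0.995, -0.096, 0.0]
contact_force: [-0.4, 0.2, -2.2]
gripper_width: 0.165
grasp_force: 49.5
```

```bash
cat >> h.py <<'E'
def knob():
    p=snap('scene'); A=pts(p); L=np.c_[(A[:,:2]-O)@CX,(A[:,:2]-O)@CY,A[:,2]]
    s=L[(L[:,0]>.008)&(L[:,0]<.075)&(L[:,1]>-.225)&(L[:,1]<.05)&(L[:,2]>.08)&(L[:,2]<.15)]
    v=np.round(s[:,1]*200)/200
    for y in np.unique(v):
        t=s[v==y]; print(round(y,3),len(t),'x',t[:,0].min().round(3),t[:,0].max().round(3),'z',t[:,2].max().round(3))
E
python3 - <<'E'
from h import *
plan([-.112,-.062,.122],-101); knob()
E
```

```text
t 14.25 now cab [-0.111  -0.1065  0.1231] toolyaw -101.0 shift [-0.0009 -0.0445  0.0011] spin 0.0 alt -180.0 F [-0.4  0.2 -2.2] q [-0.75  0.54  1.15  2.22 -0.7   0.82 -0.89]
-0.125 32 x 0.009 0.026 z 0.116
-0.12 31 x 0.008 0.026 z 0.114
-0.115 7 x 0.008 0.024 z 0.116
-0.11 3 x 0.009 0.009 z 0.116
-0.105 6 x 0.008 0.01 z 0.114
-0.1 18 x 0.009 0.026 z 0.116
-0.095 34 x 0.008 0.027 z 0.117
-0.09 19 x 0.009 0.026 z 0.118
-0.06 34 x 0.02 0.039 z 0.129
-0.055 54 x 0.015 0.043 z 0.132
-0.05 56 x 0.015 0.044 z 0.135
-0.045 48 x 0.014 0.044 z 0.132
-0.04 47 x 0.015 0.043 z 0.132
-0.035 24 x 0.02 0.041 z 0.128
-0.03 4 x 0.021 0.033 z 0.123
```

The fork is beside the knob (fork edge y = -88 mm, knob y = -63 to -30 mm), so I'll push it left gently.

Call:
{"name": "send_rows", "arguments": {"deltas": "0 -0.018 0 0; 0 -0.026 0 0; 0 -0.033 0 0; 0 -0.04 0 0; 0 -0.045 0 0"}}

```text
t: 14.8
eef_pos: [0.4476, -0.0769, 0.123]
tool_rot: [0.0, 0.995, -0.096, 0.0]
contact_force: [-0.0, 0.2, -1.8]
gripper_width: 0.167
grasp_force: 49.5
```

Call:
{"name": "send_rows", "arguments": {"deltas": "0 0 0 0; 0 0 0 0; 0 0 0 0"}}

```text
t: 15.1
eef_pos: [0.4474, -0.0775, 0.123]
tool_rot: [0.0, 0.995, -0.096, 0.0]
contact_force: [0.8, 0.3, -2.9]
gripper_width: 0.17
grasp_force: 49.5
```

Run:
```python
from h import *
plan([-.112,-.105,.122],-101); knob()
```

```text
t 15.1 now cab [-0.1115 -0.0614  0.123 ] toolyaw -101.0 shift [-0.0006  0.0436  0.001 ] spin 0.0 alt -180.0 F [ 0.8  0.3 -2.9] q [-0.85  0.55  1.17  2.22 -0.72  0.82 -0.98]
-0.08 34 x 0.009 0.026 z 0.116
-0.075 31 x 0.008 0.026 z 0.115
-0.07 4 x 0.008 0.01 z 0.112
-0.065 3 x 0.008 0.009 z 0.115
-0.06 3 x 0.008 0.01 z 0.115
-0.055 19 x 0.009 0.026 z 0.117
-0.05 30 x 0.008 0.026 z 0.117
-0.045 16 x 0.009 0.027 z 0.115
-0.035 1 x 0.026 0.026 z 0.081
-0.03 8 x 0.026 0.035 z 0.085
-0.025 28 x 0.023 0.036 z 0.093
-0.02 54 x 0.019 0.04 z 0.114
-0.015 52 x 0.017 0.043 z 0.12
-0.01 53 x 0.016 0.044 z 0.122
-0.005 52 x 0.015 0.045 z 0.122
0.0 41 x 0.015 0.045 z 0.121
0.005 22 x 0.019 0.04 z 0.118
0.01 5 x 0.024 0.031 z 0.111
```

The lever has fallen to its left stop (knob y ≈ -7 mm, z ≈ 105 mm). I'll retract the same way and put the spanner back.

Call:
{"name": "send_rows", "arguments": {"deltas": "0 0.02 0 0; 0 0.045 0 0; 0 0.075 0 0; -0.01 0.10 0 0; -0.018 0.105 0 0"}}

```text
t: 15.65
eef_pos: [0.4086, -0.18, 0.1234]
tool_rot: [0.001, 0.995, -0.098, 0.0]
contact_force: [-0.8, -0.2, -1.5]
gripper_width: 0.165
grasp_force: 49.5
```

Call:
{"name": "send_rows", "arguments": {"deltas": "0 0 0 0; 0 0 0 0"}}

```text
t: 15.85
eef_pos: [0.4102, -0.1761, 0.1229]
tool_rot: [-0.0, 0.995, -0.095, 0.0]
contact_force: [-0.0, -0.1, -2.6]
gripper_width: 0.167
grasp_force: 49.5
```

Run:
```python
from h import *
plan([-.16,-.25,.122],-69)
```

```text
t 15.85 now cab [-0.1292 -0.1653  0.1229] toolyaw -100.9 shift [-0.0309  0.0847  0.0009] spin -31.9 alt 148.1 F [-0.  -0.1 -2.6] q [-0.62  0.52  1.14  2.24 -0.68  0.8  -0.78]
```

Call:
{"name": "send_rows", "arguments": {"deltas": "-0.012 0.01 0 -4; -0.02 0.025 0 -10; -0.025 0.045 0 -18; -0.029 0.065 0 -26; -0.031 0.085 0 -32"}}

```text
t: 16.35
eef_pos: [0.364, -0.254, 0.123]
tool_rot: [-0.0, 0.982, 0.186, 0.0]
contact_force: [-0.3, -0.1, -2.3]
gripper_width: 0.164
grasp_force: 49.5
```

Call:
{"name": "send_rows", "arguments": {"deltas": "0 0 0 0; 0 0 0 0"}}

```text
t: 16.55
eef_pos: [0.364, -0.2538, 0.123]
tool_rot: [-0.0, 0.983, 0.182, 0.0]
contact_force: [-0.2, 0.4, -2.3]
gripper_width: 0.166
grasp_force: 49.5
```

Run:
```python
from h import *
plan([.3175,-.4424,.06],-69,world=True)
```

```text
t 16.55 now cab [-0.1597 -0.2504  0.123 ] toolyaw -69.0 shift [-0.1109  0.1595  0.0629] spin -0.0 alt 180.0 F [-0.2  0.4 -2.3] q [-0.32  0.41  0.97  2.24 -0.52  0.73 -0.19]
```

Call:
{"name": "send_rows", "arguments": {"deltas": "-0.025 0.036 0 0; -0.05 0.072 0 0; -0.075 0.108 0 0; -0.10 0.144 0 0; -0.111 0.16 0 0"}}

```text
t: 17.05
eef_pos: [0.3169, -0.4465, 0.1231]
tool_rot: [0.001, 0.983, 0.181, -0.001]
contact_force: [-0.2, -0.3, -2.1]
gripper_width: 0.165
grasp_force: 49.5
```

Call:
{"name": "send_rows", "arguments": {"deltas": "0 0 0 0; 0 0 0.04 0; 0 0 0.08 0; 0 0 0.098 0; 0 0 0.098 0"}}

```text
t: 17.55
eef_pos: [0.3175, -0.4399, 0.0222]
tool_rot: [-0.003, 0.983, 0.184, -0.001]
contact_force: [0.1, 0.2, -1.6]
gripper_width: 0.159
grasp_force: 49.5
```

Run:
```python
from h import *
plan([.3175,-.4424,.0127],-69,world=True)
```

```text
t 17.55 now cab [-0.1698 -0.4419  0.0222] toolyaw -68.8 shift [-0.0009  0.0024  0.0095] spin 0.2 alt -179.8 F [ 0.1  0.2 -1.6] q [ 0.31  0.7   0.7   2.05 -0.73  0.66  0.3 ]
```

Call:
{"name": "send_rows", "arguments": {"deltas": "0 0 0.004 0; 0 0 0.008 0; 0 0 0.01 0; 0 0 0.01 0"}}

```text
t: 17.95
eef_pos: [0.3176, -0.4437, 0.0155]
tool_rot: [0.0, 0.983, 0.183, 0.0]
contact_force: [0.8, 0.2, -2.6]
gripper_width: 0.168
grasp_force: 49.7
```

Call:
{"name": "send_rows", "arguments": {"deltas": "0 0 0 0; 0 0 0 0; 0 0 0 0; 0 0 0 0", "claw": 0.5}}

```text
t: 18.35
eef_pos: [0.3171, -0.4438, 0.0152]
tool_rot: [0.0, 0.983, 0.182, 0.0]
contact_force: [-0.3, 0.0, 0.0]
gripper_width: 0.502
grasp_force: 0.0
```

Call:
{"name": "send_rows", "arguments": {"deltas": "0 0 -0.02 0; 0 0 -0.06 0; 0 0 -0.11 0; 0 0 -0.16 0; 0 0 -0.21 0"}}

```text
t: 18.85
eef_pos: [0.3165, -0.4434, 0.2268]
tool_rot: [-0.0, 0.983, 0.182, -0.0]
contact_force: [1.4, -0.5, -0.2]
gripper_width: 0.494
grasp_force: 0.0
```

Run:
```python
from h import *
plan([-.11,-.25,.30],-61)
```

```text
t 18.85 now cab [-0.1701 -0.4455  0.2268] toolyaw -69.0 shift [ 0.1546 -0.134  -0.0732] spin -8.0 alt 172.0 F [ 1.4 -0.5 -0.2] q [ 0.06  0.42  1.02  1.93 -0.42  1.02  0.06]
```

The spanner is back on the table. To lower the sash I'll press the bar from above with one fingertip of the opened gripper, which keeps the body clear of the sash face.

Run:
```python
from h import *
plan([-.13,-.20,.30],-45); plan([-.13,0,.36],-11)
```

```text
t 18.85 now cab [-0.1701 -0.4455  0.2268] toolyaw -69.0 shift [ 0.1641 -0.187  -0.0731] spin -24.0 alt 156.0 F [ 1.4 -0.5 -0.2] q [ 0.06  0.42  1.02  1.93 -0.42  1.02  0.06]
t 18.85 now cab [-0.1701 -0.4455  0.2268] toolyaw -69.0 shift [ 0.27   -0.3567 -0.1331] spin -58.0 alt 122.0 F [ 1.4 -0.5 -0.2] q [ 0.06  0.42  1.02  1.93 -0.42  1.02  0.06]
```

Call:
{"name": "send_rows", "arguments": {"deltas": "0.033 -0.037 -0.015 -5; 0.066 -0.075 -0.03 -10; 0.10 -0.112 -0.045 -15; 0.13 -0.15 -0.06 -20; 0.164 -0.187 -0.073 -24"}}

```text
t: 19.35
eef_pos: [0.3996, -0.2171, 0.296]
tool_rot: [-0.0, 0.923, 0.384, 0.0]
contact_force: [0.4, 0.4, -0.0]
gripper_width: 0.499
grasp_force: 0.0
```

Run:
```python
from h import *
plan([-.13,0,.36],-11)
```

```text
t 19.35 now cab [-0.1317 -0.2076  0.296 ] toolyaw -44.8 shift [ 0.1735 -0.1142 -0.0638] spin -33.8 alt 146.2 F [ 0.4  0.4 -0. ] q [-0.65  0.02  1.06  2.03 -0.02  1.1  -0.37]
```

Call:
{"name": "send_rows", "arguments": {"deltas": "0.035 -0.023 -0.02 -8; 0.07 -0.046 -0.04 -16; 0.105 -0.07 -0.064 -24; 0.14 -0.093 -0.064 -32; 0.173 -0.114 -0.064 -34", "claw": 1}}

```text
t: 19.85
eef_pos: [0.4416, -0.0138, 0.3605]
tool_rot: [-0.0, 0.77, 0.638, 0.002]
contact_force: [0.5, -0.2, 0.4]
gripper_width: 0.999
grasp_force: 0.0
```

Call:
{"name": "send_rows", "arguments": {"deltas": "0 0 0 0; 0 0 0 0"}}

```text
t: 20.05
eef_pos: [0.4411, -0.0155, 0.3594]
tool_rot: [0.0, 0.771, 0.637, -0.0]
contact_force: [-0.4, -0.3, 0.3]
gripper_width: 0.999
grasp_force: 0.0
```

Run:
```python
from h import *
plan([-.095,0,.335],-11)
```

```text
t 20.05 now cab [-0.1294 -0.0017  0.3594] toolyaw -10.9 shift [0.0016 0.0344 0.0243] spin 0.1 alt -179.9 F [-0.4 -0.3  0.3] q [-0.92 -0.09  0.78  1.95  0.07  1.26 -0.36]
```

Call:
{"name": "send_rows", "arguments": {"deltas": "0.001 0.02 0 0; 0.001 0.034 0 0; 0.001 0.034 0.012 0; 0.001 0.034 0.024 0; 0.001 0.034 0.024 0"}}

```text
t: 20.55
eef_pos: [0.4727, -0.0219, 0.3333]
tool_rot: [-0.001, 0.772, 0.636, -0.002]
contact_force: [0.1, -0.5, -0.7]
gripper_width: 1.001
grasp_force: 0.0
```

Run:
```python
from h import *
plan([-.095,0,.335],-11)
q=snap('wrist','w7.png'); p=snap('scene')
cv2.imwrite('pics/c7.png',np.hstack([p['img'][120:440,130:450,::-1],cv2.resize(q['img'][:,:,::-1],(427,320))]))
```

```text
t 20.55 now cab [-0.0972 -0.0019  0.3333] toolyaw -11.0 shift [ 0.0019  0.0022 -0.0017] spin -0.0 alt 180.0 F [ 0.1 -0.5 -0.7] q [-0.9   0.03  0.85  1.93 -0.03  1.19 -0.23]
```

View pics/c7.png

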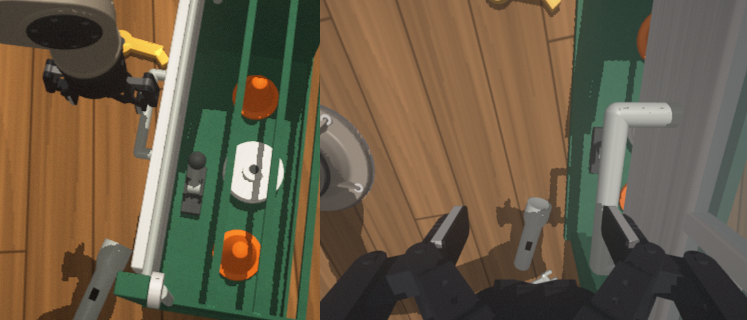

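The lever now leans left (knob at crop pixel (197,160)), and the right fingertip sits over the bar (wrist part, around (610,215)). Pressing down gently.

Call:
{"name": "send_rows", "arguments": {"deltas": "0 0.002 0.008 0; 0 0.002 0.016 0; 0 0.002 0.024 0; 0 0.002 0.032 0; 0 0.002 0.04 0"}}

```text
t: 21.15
eef_pos: [0.4771, -0.0214, 0.2951]
tool_rot: [0.0, 0.771, 0.636, 0.0]
contact_force: [-0.6, 1.3, 3.2]
gripper_width: 1.001
grasp_force: 1.8
```

Run:
```python
from h import *
bar(); plan([-.095,0,.083],-11)
```

```text
[('scene', 'sashtop', [0.476, 0.48], 'bartop', [0.294, 0.299, 0.302], 338), ('top', 'sashtop', [0.463, 0.479], 'bartop', [0.295, 0.298, 0.301], 242)]
t 21.25 now cab [-0.0938 -0.0009  0.2944] toolyaw -11.0 shift [ 0.0012 -0.0008  0.2114] spin 0.0 alt -180.0 F [-0.6 -0.5  0.4] q [-0.87  0.09  0.86  1.98 -0.08  1.1  -0.17]
```

Call:
{"name": "send_rows", "arguments": {"deltas": "0 0 0.012 0; 0 0 0.024 0; 0 0 0.036 0; 0 0 0.048 0; 0 0 0.06 0"}}

```text
t: 21.75
eef_pos: [0.4773, -0.0216, 0.2348]
tool_rot: [0.0, 0.771, 0.636, 0.0]
contact_force: [0.1, -0.9, 3.6]
gripper_width: 1.0
grasp_force: 2.1
```

Call:
{"name": "send_rows", "arguments": {"deltas": "0 0 0.012 0; 0 0 0.024 0; 0 0 0.036 0; 0 0 0.048 0; 0 0 0.06 0"}}

```text
t: 22.25
eef_pos: [0.4772, -0.0216, 0.1747]
tool_rot: [0.0, 0.771, 0.636, 0.0]
contact_force: [3.5, -0.7, 4.7]
gripper_width: 0.999
grasp_force: 2.2
```

Run:
```python
from h import *
bar(); plan([-.095,0,.083],-11)
```

```text
[('scene', 'sashtop', [0.346, 0.359], 'bartop', [0.174, 0.179, 0.182], 300), ('top', 'sashtop', [0.355, 0.358], 'bartop', [0.173, 0.178, 0.181], 245)]
t 22.35 now cab [-0.0953 -0.001   0.1735] toolyaw -11.0 shift [0.0011 0.0008 0.0905] spin 0.0 alt -180.0 F [-0.5 -0.7  0.5] q [-0.75  0.3   0.8   2.12 -0.29  0.83  0.03]
```

Call:
{"name": "send_rows", "arguments": {"deltas": "0 0.001 0.012 0; 0 0.001 0.024 0; 0 0.001 0.036 0; 0 0.001 0.048 0; 0 0.001 0.058 0"}}

```text
t: 22.85
eef_pos: [0.4771, -0.0215, 0.1163]
tool_rot: [-0.001, 0.771, 0.636, -0.001]
contact_force: [-3.5, 1.3, 4.6]
gripper_width: 1.001
grasp_force: 2.2
```

Call:
{"name": "send_rows", "arguments": {"deltas": "0 0 0.006 0; 0 0 0.011 0; 0 0 0.016 0; 0 0 0.02 0; 0 0 0.024 0"}}

```text
t: 23.35
eef_pos: [0.478, -0.0217, 0.0934]
tool_rot: [0.0, 0.771, 0.636, 0.0]
contact_force: [-2.8, 0.7, 4.2]
gripper_width: 1.002
grasp_force: 2.0
```

Call:
{"name": "send_rows", "arguments": {"deltas": "0 0 0.002 0; 0 0 0.004 0; 0 0 0.006 0; 0 0 0.008 0; 0 0 0.009 0"}}

```text
t: 23.85
eef_pos: [0.478, -0.0217, 0.0845]
tool_rot: [0.0, 0.771, 0.636, 0.0]
contact_force: [-2.8, 0.4, 4.1]
gripper_width: 1.004
grasp_force: 1.9
```

Run:
```python
from h import *
bar(); plan([-.095,0,.083],-11)
```

```text
[('scene', 'sashtop', [0.266, 0.27], 'bartop', [0.083, 0.088, 0.092], 264), ('top', 'sashtop', [0.267, 0.27], 'bartop', [0.085, 0.089, 0.092], 222)]
t 23.95 now cab [-0.092  -0.0008  0.0845] toolyaw -11.0 shift [ 0.0008 -0.003   0.0015] spin 0.0 alt -180.0 F [-0.4  0.4 -1.9] q [-0.61  0.46  0.66  2.18 -0.47  0.64  0.19]
```

Within a couple of mm of the sill, so I'll press on gently until the force shows it resting.

Call:
{"name": "send_rows", "arguments": {"deltas": "0 0 0.001 0; 0 0 0.002 0; 0 0 0.003 0; 0 0 0.004 0; 0 0 0.004 0"}}

```text
t: 24.45
eef_pos: [0.4784, -0.0216, 0.0823]
tool_rot: [-0.001, 0.772, 0.636, 0.001]
contact_force: [-12.0, 1.9, 30.7]
gripper_width: 0.996
grasp_force: 15.2
```

The sash is on its sill (30 N felt). I'll release, back away and check everything.

Call:
{"name": "send_rows", "arguments": {"deltas": "0 0 -0.004 0; 0 0 -0.012 0; 0 0 -0.03 0; 0 -0.03 -0.06 0; 0 -0.035 -0.11 0"}}

```text
t: 24.95
eef_pos: [0.4389, -0.0152, 0.1888]
tool_rot: [-0.002, 0.771, 0.636, -0.004]
contact_force: [1.1, 2.1, -0.0]
gripper_width: 1.0
grasp_force: 0.0
```

Call:
{"name": "send_rows", "arguments": {"deltas": "0.05 0 -0.04 0; 0.10 0 -0.06 0; 0.15 0 -0.06 0; 0.15 0 -0.06 0; 0.15 0 -0.06 0"}}

```text
t: 25.45
eef_pos: [0.4724, 0.1354, 0.2505]
tool_rot: [0.0, 0.77, 0.638, 0.0]
contact_force: [0.6, -1.2, 0.1]
gripper_width: 0.998
grasp_force: 0.0
```

Run:
```python
from h import *
bar(); knob(); p=snap('scene','s8.png'); lm(p,'cone_a','pulley','torch','pawl')
q=snap('top','t8.png'); lm(q,'cone_a','torch','pawl')
```

```text
[('scene', 'sashtop', [0.264, 0.268], 'bartop', [0.081, 0.086, 0.091], 310), ('top', 'sashtop', [0.266, 0.269], 'bartop', [0.083, 0.088, 0.091], 378)]
-0.03 6 x 0.026 0.031 z 0.084
-0.025 27 x 0.023 0.036 z 0.098
-0.02 58 x 0.021 0.04 z 0.117
-0.015 52 x 0.016 0.043 z 0.12
-0.01 50 x 0.016 0.044 z 0.122
-0.005 49 x 0.015 0.045 z 0.121
-0.0 42 x 0.015 0.045 z 0.12
0.005 23 x 0.019 0.041 z 0.116
0.01 5 x 0.024 0.031 z 0.112
cone_a [([0.6594, -0.2047, 0.0181], 0.85), ([0.7193, 0.0902, 0.0192], 0.57)]
pulley []
torch [([0.4133, -0.2495, 0.0024], 0.73), ([0.5707, -0.039, -0.0003], 0.41)]
pawl [([0.4972, 0.2157, -0.0001], 0.87)]
cone_a [([0.7171, 0.0922, 0.0188], 0.96), ([0.6593, -0.2067, 0.0216], 0.59)]
torch [([0.4133, -0.2519, 0.0008], 0.67), ([0.6615, -0.2044, 0.023], 0.47)]
pawl []
```

View pics/s8.png

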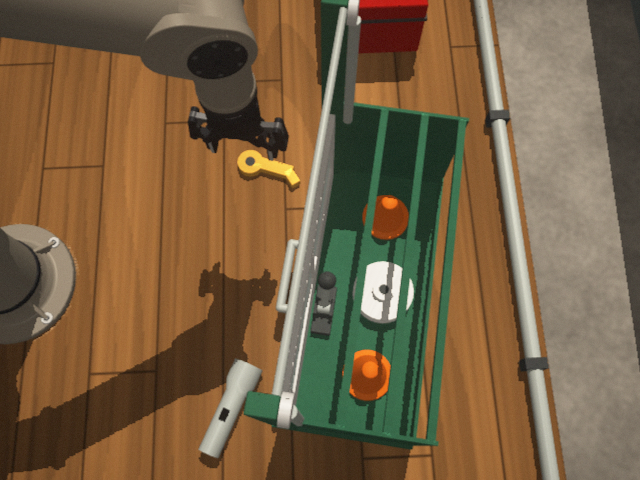

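The sash is down, the lever leans left (knob at (327,280)), and the cones, pulley, torch and pawl are where they were. The robot is clear, so I'll hand in.

```bash
python3 -c "
from h import *
print(bot.hand_in())"
```

```text
the job is handed in; nothing more can be done
None
```

Handed in after about 25 s of arm time: I raised the sash to its stop by the handle, tipped the lever (found standing upright) onto its left stop, and lowered the sash gently onto its sill. The cones, pulley, torch and pawl show no shift in the final picture, and I used a loose spanner from the table to reach the lever and set it back in its place.

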